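# Put the guards back on the polishing wheel

### The arm

A 6-joint arm with a two-finger parallel gripper is mounted at the origin on the work surface. World frame = base frame: x ahead of the robot, y to its left, z up, the work surface at z = 0. Lengths are in m, angles in rad, forces in N, time in s.
With the tool pointing down it reaches from about 0.25 to 0.775 m from the base axis. Payload 4 kg.
Tool frame: the origin (TCP) lies on the centre line of the jaws, within the pads' length; the fingertips stand 8 mm ahead of it and the grasp point (between the pads) lies 11 mm behind it; z points along the fingers, y is the direction in which the jaws open and shut (so a half turn about z gives the same grasp; the last joint's range is limited). The gripper opens to 94 mm and grips with 3 to 60 N. Pads are 16 mm wide; open, the fingers measure 119 mm over their backs; the gripper's body (75 mm by 177 mm) begins 78 mm behind the grasp point.
Start: joints at [1.102, 0.087, 1.371, -0, 1.684, -0.103], TCP at [0.197, 0.514, 0.214] pointing down, gripper open.
Joint ranges: [-3.1, 3.1], [-0.76, 2.03], [0.27, 2.55], [-1.08, 4.22], [0.17, 2.65], [-2.57, 2.57]. Speed limits (rad/s): [2.79, 2.79, 3.14, 3.14, 3.14, 3.14].

### API

Orientations are given as [roll, pitch, yaw] about the fixed x, y, z axes, in that order (R = Rz(yaw) Ry(pitch) Rx(roll)).
In Python, from bench import * gives the robot as it stands.
- The arm moves only by the tool step_arm, never from a script. Its argument "steps" is a list of rows, each an object of numbers: "jaw": the opening, from 0 (shut) to 1 (fully open); "tx", "ty", "tz": the shift along the tool's x, y, z in m; "ax", "ay", "az": the turn, a rotation vector about the tool's x, y, z in rad. In form: [{"jaw": .., "tx": .., "ty": .., "tz": .., "ax": .., "ay": .., "az": ..}, ...]. A call has 1 to 8 rows; each row is the pose to reach, as a shift and turn from the pose measured when the call began, along the tool's axes at that moment; what a row does not reach only later rows make up. A row lasts 1/10 s, in which the tool goes at most 50 mm and 8.59 degrees, less where a joint would pass 70% of its speed; a pose out of reach is approached as far as the arm can. A call with a gripper value outside its range is refused whole. The fingers move at their own pace and stop on an object; the grip force is fixed at half the most. Time passes only in rows, so rows that repeat a pose let the fingers close. It gives the time, the measured TCP pose, the force and the opening at its end, in the units of the state.
- get_obs(): the state, without advancing time (a new reading comes with each control period).
- snapshot(name): name is "side" or "top"; returns (picture, depth): 480x640x3 uint8, red, green, blue; 480x640 float32, m along the optical axis (not along the pixel's ray), 0 where there is no reading.
- camera_model(name): a dict with "intrinsics" (3x3 intrinsics, pixels), "k1" (the pictures are not rectified: a ray, as slopes to the right and down, at radius r is drawn at 1 + k1 r^2 times it, then the intrinsics apply), "origin" and "orientation" of the camera in the world. Camera axes: x right, y down, z forward; pixel columns grow to the right and rows downward; lengths in m; the calibration is good to about 2 mm. A picture is of the moment at which its call begins. camera_model takes no time and is no camera call.
- close_job(): hands the job in, once; it reports no verdict.
Trained networks look in the newest picture that a camera, given by its name, has taken for a name from the list of things; names that differ only in an ending like _2 or _b are one class to them, and where a whole thing is asked for, a point or a joint stands for the part that bears it (a point fixed in the world has none). Each returns a list of dicts, best first, with "confidence" (0 to 1); they miss things now and then, are a little off and sometimes report something else, mostly with a low value. They report only what shows in the picture. A call takes as long as a camera call. They do not tell look-alikes from the thing itself.
- silhouettes(camera, query): "pixels" (480x640 bool, what is visible of it) and "rect" ([left, top, right, bottom] in pixels, round what is visible of it).
The state is a dict: "time": time; "joint_positions": joint angles; "qvel": joint speeds; "joint_torque": joint torques, N m; "tool_pos": TCP position; "ee_rot": TCP orientation; "wrist_force": force on the tool from outside, world axes, zero at the start; "wrist_torque": the same for the moment, N m; "width": finger opening in m.
Only numpy, scipy, OpenCV 4.12 (cv2) and the standard library are available. Lean on these libraries where they do the work, as an engineer would, in place of code of your own. Each camera call takes 0.05 s, during which the arm holds its last target. There are 200 camera calls.

### The job

Guard the polishing wheel before it is switched on: tip the fallen side screen back up by pushing on its upright foot plate, so that it stands on its foot on the spot where it fell, and push the wheel's hinged hood over until it is fully down over the wheel. Only push with the fingers: do not pick the screen up or shove it away, and leave the other things on the bench where they are.

Things in the scene. Friction and masses are not known exactly. Their poses are not given: they have to be found in the camera images.
- motor: Grey polishing motor, fixed to the bench, 0.15 m high. Origin: on the bench under the centre of its wheel (pale drum, 90 diameter, 45 wide, axis 85 up). y axis: along the shaft from wheel to motor (casing 85 to 317 along +y, radius 64). x axis: to the wheel's far side, where the hood's hinge post stands 85 from the origin. z is up. All mm.
- hood (a joint): Angle (rad) of the aluminium hood on its hinge: 0 = fully down, level over the wheel (end stop); 1.57 = straight up; up to 2.0 = leaning back, away from the wheel. The hinge is stiff (0.12 N m of friction): the hood stays where it is left and must be pushed all the way down, with 1 to 3 N at 90 mm from the hinge.
- hood_hinge (a point): Middle of the hood's hinge axis, 132 mm above the bench, parallel to the motor's y. The hood is a plate 120 mm long (towards the motor's -x when down), 100 wide (50 either side of this point), 4 thick; its outer face lies 4 mm outside the axis. Rims up to 28 mm deep hang from its inner face, which is the one turned to the wheel when down.
- hood_edge (a point): Middle of the hood's free edge, on the outer face, 120 mm from the hinge. Outer face: uppermost when down; turned away from the robot when the hood stands open.
- screen: Side screen lying on its back: an L of a clear panel in an aluminium frame (180 x 150 wide x 6 mm) and a dark steel foot plate (110 x 150 wide x 8 mm), 0.4 to 0.75 kg, loose. Origin: middle of the inner corner line, level with the panel's underside as it lies. x axis: along the panel, away from the foot (up when it stands). z axis: along the foot plate, away from the panel (up as it lies).
- screen_heel (a point): Middle of the screen's heel, the outer corner edge about which it tips, on the bench, 8 mm along -x from screen. The foot plate sticks up 110 mm from here as it lies. Pushed high on its panel-side face, along the screen's -x, the L tips, passes balance at about 45 degrees and drops onto its foot by itself.
- screen_foot_edge (a point): Middle of the foot plate's free edge, 110 mm from the heel; uppermost as the screen lies.
- screen_top (a point): Middle of the panel's free end, 188 mm from the heel; 188 mm above the bench when the screen stands.
- bar: red-brown block of polishing compound, 40 x 120 x 35 mm; loose, to be left alone.
- spare_wheel: small cork-brown spare wheel with a hub, standing flat, 56 mm diameter, 50 mm high; loose, to be left alone.
- jar: closed amber jar with a steel cap, 64 mm diameter, 85 mm high; loose, to be left alone.
- felt_cone: pointed wooden-coloured polishing cone standing on its base, 52 mm diameter, 88 mm high; loose, to be left alone.
- mug: white mug, 76 mm diameter, 85 mm high; loose, to be left alone.
Not all that is in view belongs to the job. Several things have the shape of the screen; the one meant has the colours described above.

How it is judged:
At the end, for the whole second after the job is handed in: The screen stands at rest on its foot, its panel within 0.08 rad of upright and its heel on the bench (below 10 mm) within 80 mm of where it lay; the hood is within 0.07 rad of fully down (angle between screen's own x axis and vertical below 0.08 rad and height (world z) of screen_top above 0.175 m and height (world z) of screen_heel below 0.01 m and distance of screen_heel from where it was at the start of the episode below 0.08 m and linear speed of screen below 0.02 m/s and angular speed of screen below 0.1 rad/s and value of joint hood below 0.07 rad); the robot touches nothing.
It fails at once if the screen's heel is lifted more than 25 mm off the bench (height (world z) of screen_heel above 0.025 m).
It fails at once if the screen's heel is shoved or carried more than 80 mm from where it lay (distance of screen_heel from where it was at the start of the episode above 0.08 m).
It fails at once if one of the other loose things on the bench is moved more than 30 mm (distance of any of bar, spare_wheel, jar, felt_cone, mug from where it was at the start of the episode above 0.03 m).
It also fails if it takes over 51 s, if anything falls off the work surface, if the arm or the gripper's body presses on something with over 40 N, if the wrist force passes 120 N, or if a joint passes its speed limit or range.

## Working session

There is one attempt and no reset: what is moved stays moved. The work goes in short steps, Python scripts to look and compute and a tool call to move; the robot and the scene stay as the last step left them, time stands still between calls to the robot, and variables do not carry over. Pictures are saved under pics/ and viewed, about 8 in all and at most 12, crops included, and the job is handed in when it is done.

Besides the shell and the picture viewer there is one more tool, called as a command line: name --argument value ..., lists and objects as JSON in quotes. step_arm: Moves the arm, as the interface text tells. Its arguments: {"type":"object","properties":{"steps":{"type":"array"}},"required":["steps"]}

```bash
mkdir -p pics; cat > h.py <<'E'
from bench import *
import numpy as np, cv2
def world(cam,depth,us,vs):
    m=camera_model(cam);K=np.array(m["intrinsics"]);k1=m["k1"]
    us=np.asarray(us);vs=np.asarray(vs);d=depth[vs,us]
    p=cv2.undistortPoints(np.stack([us,vs],1).astype(float)[:,None],K,np.array([k1,0,0,0.]))[:,0]
    c=np.c_[p*d[:,None],d]
    R=m["orientation"];R=np.array(R)
    if R.shape!=(3,3):
        from scipy.spatial.transform import Rotation as T
        R=T.from_euler('xyz',R).as_matrix()
    return c@R.T+np.array(m["origin"])
def save(n,img): cv2.imwrite("pics/"+n+".png",img[...,::-1])
E
python3 - <<'E'
from h import *
for c in ("top","side"):
    p,d=snapshot(c);save(c+"1",p);np.savez(c+"1.npz",p=p,d=d);print(camera_model(c))
    for q in ("motor","hood","screen","bar","spare_wheel","jar","felt_cone","mug"):
        for s in silhouettes(c,q)[:4]:
            v,u=np.nonzero(s["pixels"]&(d>0)); w=world(c,d,u,v) if len(u) else np.zeros((1,3))
            print(c,q,round(s["confidence"],2),np.round(s["rect"]),np.round(np.median(w,0),3),np.round(w.min(0),3),np.round(w.max(0),3))
print(get_obs())
E
```

```text
{'intrinsics': array([[438.77464733,   0.        , 315.89520411],
       [  0.        , 438.77464733, 240.50407577],
       [  0.        ,   0.        ,   1.        ]]), 'k1': -0.027859778518938734, 'origin': array([ 0.35890206, -0.08778476,  1.1230444 ]), 'orientation': array([-3.02260626,  0.02699701, -1.5638027 ])}
top motor 0.87 [102. 172. 259. 282.] [0.492 0.249 0.129] [ 0.388  0.073 -0.005] [0.675 0.511 0.257]
top motor 0.29 [272. 269. 297. 294.] [0.394 0.019 0.039] [ 0.368 -0.007  0.012] [0.42  0.046 0.053]
top hood 0.91 [202. 173. 260. 202.] [0.583 0.123 0.248] [ 0.559  0.073 -0.007] [0.661 0.239 0.257]
top screen 0.94 [454. 242. 532. 327.] [ 0.384 -0.495  0.004] [ 0.283 -0.585 -0.005] [ 0.494 -0.404  0.114]
top screen 0.77 [114. 300. 227. 405.] [0.202 0.303 0.005] [ 0.078  0.184 -0.006] [0.338 0.455 0.113]
top screen 0.7 [352. 178. 439. 248.] [ 0.564 -0.258  0.004] [ 0.469 -0.365 -0.005] [ 0.658 -0.149  0.114]
top bar 0.74 [352. 294. 404. 322.] [ 0.332 -0.215  0.034] [ 0.3   -0.275 -0.007] [ 0.362 -0.153  0.04 ]
top bar 0.48 [242. 111. 269. 144.] [0.769 0.094 0.082] [ 0.747 
[... 1800 characters left out ...]
.093]
{'time': 0.9, 'joint_positions': array([ 1.10189203e+00,  8.71614630e-02,  1.37065795e+00,  1.71150490e-05,
        1.68361608e+00, -1.03084151e-01]), 'qvel': array([ 1.50204065e-03,  1.29123449e-05, -8.00695266e-04,  5.13560735e-04,
        7.04960807e-05, -1.01182537e-03]), 'joint_torque': array([ 4.93563512e-04, -3.40031290e+01, -3.02603316e+01,  7.20409141e-02,
        2.34192418e-02,  2.14700322e-05]), 'tool_pos': array([0.19674622, 0.51363435, 0.21354832]), 'ee_rot': array([ 3.14143458e+00, -7.44287558e-07,  2.77577444e+00]), 'wrist_force': array([-0.4921555 ,  0.7665364 ,  0.37048782]), 'wrist_torque': array([ 0.00238235, -0.05944439, -0.02420635]), 'width': 0.09409159540324374}
```

View pics/top1.png

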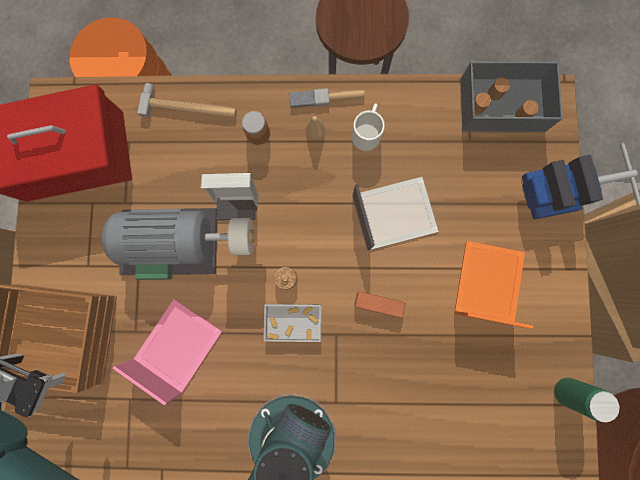

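View pics/side1.png

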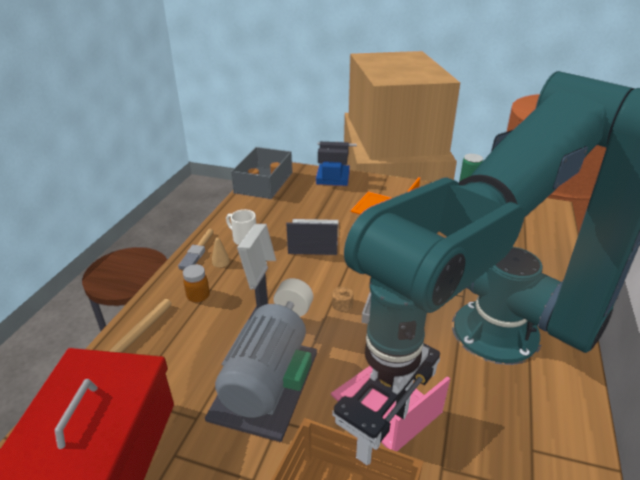

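```bash
python3 - <<'E'
import cv2,numpy as np
p=cv2.imread("pics/top1.png");s=cv2.imread("pics/side1.png")
def c(im,l,t,r,b): return cv2.resize(im[t:b,l:r],(390,290),interpolation=cv2.INTER_CUBIC)
cv2.imwrite("pics/crop1.png",np.vstack([np.hstack([c(p,440,230,548,338),c(p,110,295,235,410)]),np.hstack([c(p,345,165,445,255),c(s,190,205,330,310)])]))
E
```

```text
(no output)
```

View pics/crop1.png

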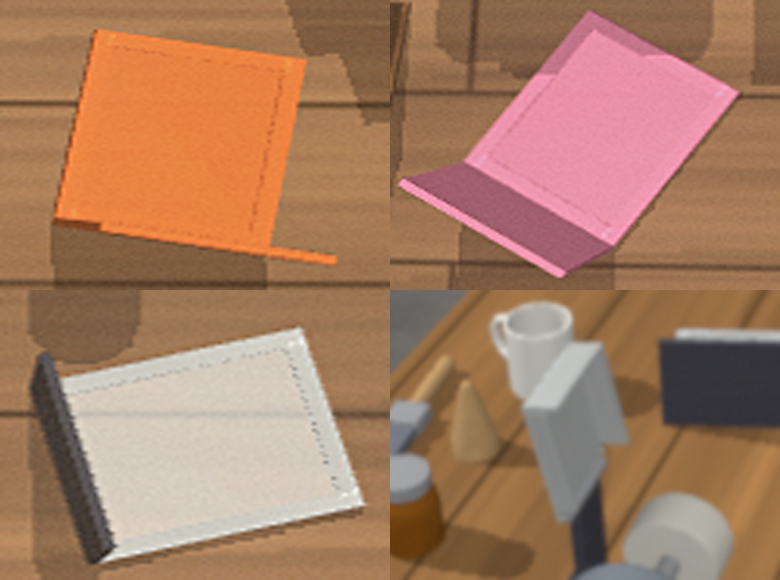

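The screen-shaped candidates in the top view are orange (490,285), pink (170,350), and one at (398,213) with a clear panel in an aluminium frame and a dark foot. The crop confirms that the last one fits the description. Its foot is on the left, so it tips towards +y. The hood stands open at (230,187), with the wheel at (241,237). Next I'll measure both.

```bash
python3 - <<'E'
from h import *
z=np.load("top1.npz");d=z["d"];p=z["p"]
def reg(l,t,r,b):
    v,u=np.mgrid[t:b,l:r];v=v.ravel();u=u.ravel();k=d[v,u]>0;v=v[k];u=u[k];return world("top",d,u,v),u,v
w,u,v=reg(345,170,445,255)
f=w[(w[:,2]>0.095)&(w[:,2]<.125)]
print("foot edge n",len(f)); r=cv2.minAreaRect(f[:,:2].astype(np.float32));print(r,cv2.boxPoints(r),f[:,2].mean())
bright=p[v,u].min(1)>150
q=w[bright&(w[:,2]<.02)];r=cv2.minAreaRect(q[:,:2].astype(np.float32));print("panel",r,cv2.boxPoints(r))
# hood
w,u,v=reg(195,165,262,225)
h=w[(w[:,2]>0.15)]
print("hood n",len(h))
for a in np.arange(.15,.27,.01):
    k=h[(h[:,2]>a)&(h[:,2]<=a+.01)]
    if len(k): print(round(a,2),len(k),k.min(0).round(3),k.max(0).round(3))
r=cv2.minAreaRect(h[h[:,2]>.235][:,:2].astype(np.float32));print(r,cv2.boxPoints(r))
# wheel & motor casing
w,u,v=reg(225,215,262,260);k=w[(w[:,2]>.12)&(w[:,2]<.14)];r=cv2.minAreaRect(k[:,:2].astype(np.float32));print("wheel",r,cv2.boxPoints(r))
w,u,v=reg(95,200,215,275);k=w[(w[:,2]>.12)&(w[:,2]<.16)];r=cv2.minAreaRect(k[:,:2].astype(np.float32));print("casing",r,cv2.boxPoints(r),k[:,2].max())
z=np.load("side1.npz");d2=z["d"]
v,u=np.mgrid[222:295,236:280];v=v.ravel();u=u.ravel();m=d2[v,u]>0;h=world("side",d2,u[m],v[m]);h=h[(h[:,2]>.13)&(h[:,0]<.7)&(h[:,1]<.2)&(h[:,1]>.05)]
for a in np.arange(.13,.27,.01):
    k=h[(h[:,2]>a)&(h[:,2]<=a+.01)]
    if len(k): print("s",round(a,2),len(k),k.min(0).round(3),k.max(0).round(3))
E
```

```text
foot edge n 260
((0.5421143770217896, -0.17150399088859558), (0.14994201064109802, 0.008552736602723598), 14.928187370300293) [[ 0.46857208 -0.1866851 ]
 [ 0.4707753  -0.19494916]
 [ 0.6156567  -0.15632288]
 [ 0.61345345 -0.14805882]] 0.10764200666313072
panel ((0.5675132870674133, -0.2664203643798828), (0.14997005462646484, 0.17712146043777466), 15.067599296569824) [[ 0.47208413 -0.20039736]
 [ 0.5181284  -0.37142935]
 [ 0.6629424  -0.33244336]
 [ 0.6168982  -0.16141137]]
hood n 1137
0.15 75 [0.554 0.074 0.15 ] [0.584 0.172 0.16 ]
0.16 89 [0.556 0.074 0.16 ] [0.586 0.171 0.17 ]
0.17 103 [0.558 0.073 0.17 ] [0.589 0.171 0.18 ]
0.18 53 [0.56  0.074 0.18 ] [0.591 0.171 0.19 ]
0.19 16 [0.562 0.073 0.191] [0.592 0.171 0.199]
0.2 22 [0.563 0.074 0.201] [0.593 0.172 0.21 ]
0.21 22 [0.565 0.074 0.211] [0.597 0.172 0.219]
0.22 19 [0.566 0.074 0.221] [0.595 0.171 0.228]
0.23 13 [0.568 0.074 0.23 ] [0.597 0.077 0.24 ]
0.24 200 [0.57  0.074 0.24 ] [0.603 0.173 0.25 ]
0.25 525 [0.57  0.074 0.25 ] [0.602 0.173 0.257]
((0.5861364603042603, 0.12331289052963257), (0.09936758875846863, 0.034194186329
[... 535 characters left out ...]
0.53861016 0.44329506]] 0.15967198088354528
s 0.13 82 [0.569 0.074 0.131] [0.58  0.174 0.14 ]
s 0.14 78 [0.564 0.072 0.14 ] [0.582 0.175 0.15 ]
s 0.15 113 [0.553 0.071 0.15 ] [0.586 0.176 0.16 ]
s 0.16 113 [0.553 0.07  0.16 ] [0.585 0.176 0.17 ]
s 0.17 125 [0.557 0.071 0.17 ] [0.588 0.176 0.18 ]
s 0.18 116 [0.558 0.071 0.18 ] [0.589 0.177 0.19 ]
s 0.19 127 [0.559 0.072 0.19 ] [0.591 0.176 0.2  ]
s 0.2 130 [0.562 0.071 0.2  ] [0.594 0.176 0.21 ]
s 0.21 116 [0.564 0.072 0.21 ] [0.594 0.177 0.22 ]
s 0.22 67 [0.564 0.071 0.22 ] [0.598 0.176 0.23 ]
s 0.23 53 [0.567 0.072 0.23 ] [0.597 0.177 0.24 ]
s 0.24 51 [0.569 0.074 0.24 ] [0.602 0.176 0.25 ]
s 0.25 331 [0.568 0.074 0.25 ] [0.602 0.176 0.259]
```

step_arm --steps '[{"jaw": 0,"tz": -0.05},{"jaw": 0,"tz": -0.1,"az": -0.1},{"jaw": 0,"tz": -0.15,"az": -0.2},{"jaw": 0,"tz": -0.17,"az": -0.366},{"jaw": 0,"tz": -0.17,"az": -0.366},{"jaw": 0,"tz": -0.17,"az": -0.366}]'

```text
invalid input
```

step_arm --steps '[{"jaw": 0,"tx": 0,"ty": 0,"tz": -0.05,"ax": 0,"ay": 0,"az": 0},{"jaw": 0,"tx": 0,"ty": 0,"tz": -0.1,"ax": 0,"ay": 0,"az": -0.12},{"jaw": 0,"tx": 0,"ty": 0,"tz": -0.15,"ax": 0,"ay": 0,"az": -0.24},{"jaw": 0,"tx": 0,"ty": 0,"tz": -0.17,"ax": 0,"ay": 0,"az": -0.366},{"jaw": 0,"tx": 0,"ty": 0,"tz": -0.17,"ax": 0,"ay": 0,"az": -0.366},{"jaw": 0,"tx": 0,"ty": 0,"tz": -0.17,"ax": 0,"ay": 0,"az": -0.366}]'

```text
time: 1.5
tool_pos: [0.1968, 0.5137, 0.3826]
ee_rot: [-3.141, -0.0, 3.139]
wrist_force: [0.2, 0.7, -0.6]
width: 0.0498
```

step_arm --steps '[{"jaw": 0,"tx": -0.445,"ty": -0.391,"tz": 0,"ax": 0,"ay": 0,"az": 0},{"jaw": 0,"tx": -0.445,"ty": -0.391,"tz": 0,"ax": 0,"ay": 0,"az": 0},{"jaw": 0,"tx": -0.445,"ty": -0.391,"tz": 0,"ax": 0,"ay": 0,"az": 0},{"jaw": 0,"tx": -0.445,"ty": -0.391,"tz": 0,"ax": 0,"ay": 0,"az": 0},{"jaw": 0,"tx": -0.445,"ty": -0.391,"tz": 0,"ax": 0,"ay": 0,"az": 0},{"jaw": 0,"tx": -0.445,"ty": -0.391,"tz": 0,"ax": 0,"ay": 0,"az": 0},{"jaw": 0,"tx": -0.445,"ty": -0.391,"tz": 0,"ax": 0,"ay": 0,"az": 0},{"jaw": 0,"tx": -0.445,"ty": -0.391,"tz": 0,"ax": 0,"ay": 0,"az": 0}]'

```text
time: 2.3
tool_pos: [0.4973, 0.247, 0.3795]
ee_rot: [-3.139, -0.006, 3.137]
wrist_force: [0.6, 0.9, 0.3]
width: 0.0006
```

step_arm --steps '[{"jaw": 0,"tx": -0.145,"ty": -0.124,"tz": 0,"ax": 0,"ay": 0,"az": 0},{"jaw": 0,"tx": -0.145,"ty": -0.124,"tz": 0,"ax": 0,"ay": 0,"az": 0},{"jaw": 0,"tx": -0.145,"ty": -0.124,"tz": 0,"ax": 0,"ay": 0,"az": 0},{"jaw": 0,"tx": -0.145,"ty": -0.124,"tz": 0,"ax": 0,"ay": 0,"az": 0},{"jaw": 0,"tx": -0.145,"ty": -0.124,"tz": 0,"ax": 0,"ay": 0,"az": 0},{"jaw": 0,"tx": -0.145,"ty": -0.124,"tz": 0.05,"ax": 0,"ay": 0,"az": 0},{"jaw": 0,"tx": -0.145,"ty": -0.124,"tz": 0.1,"ax": 0,"ay": 0,"az": 0},{"jaw": 0,"tx": -0.145,"ty": -0.124,"tz": 0.15,"ax": 0,"ay": 0,"az": 0}]'

```text
time: 3.1
tool_pos: [0.6391, 0.1226, 0.2251]
ee_rot: [-3.139, -0.009, 3.136]
wrist_force: [1.2, 0.1, 0.5]
width: 0.0004
```

step_arm --steps '[{"jaw": 0,"tx": 0.02,"ty": 0,"tz": -0.01,"ax": 0,"ay": 0,"az": 0},{"jaw": 0,"tx": 0.04,"ty": 0,"tz": -0.01,"ax": 0,"ay": 0,"az": 0},{"jaw": 0,"tx": 0.055,"ty": 0,"tz": -0.01,"ax": 0,"ay": 0,"az": 0},{"jaw": 0,"tx": 0.07,"ty": 0,"tz": -0.009,"ax": 0,"ay": 0,"az": 0},{"jaw": 0,"tx": 0.083,"ty": 0,"tz": -0.006,"ax": 0,"ay": 0,"az": 0},{"jaw": 0,"tx": 0.098,"ty": 0,"tz": 0.002,"ax": 0,"ay": 0,"az": 0},{"jaw": 0,"tx": 0.112,"ty": 0,"tz": 0.01,"ax": 0,"ay": 0,"az": 0},{"jaw": 0,"tx": 0.112,"ty": 0,"tz": 0.01,"ax": 0,"ay": 0,"az": 0}]'

```text
time: 3.9
tool_pos: [0.5236, 0.1238, 0.2132]
ee_rot: [-3.139, -0.014, 3.135]
wrist_force: [-0.4, -0.5, -0.1]
width: 0.0003
```

step_arm --steps '[{"jaw": 0,"tx": 0.008,"ty": 0,"tz": 0.008,"ax": 0,"ay": 0,"az": 0},{"jaw": 0,"tx": 0.015,"ty": 0,"tz": 0.016,"ax": 0,"ay": 0,"az": 0},{"jaw": 0,"tx": 0.022,"ty": 0,"tz": 0.028,"ax": 0,"ay": 0,"az": 0},{"jaw": 0,"tx": 0.027,"ty": 0,"tz": 0.038,"ax": 0,"ay": 0,"az": 0},{"jaw": 0,"tx": 0.03,"ty": 0,"tz": 0.046,"ax": 0,"ay": 0,"az": 0},{"jaw": 0,"tx": 0.032,"ty": 0,"tz": 0.054,"ax": 0,"ay": 0,"az": 0},{"jaw": 0,"tx": 0.034,"ty": 0,"tz": 0.06,"ax": 0,"ay": 0,"az": 0},{"jaw": 0,"tx": 0.034,"ty": 0,"tz": 0.06,"ax": 0,"ay": 0,"az": 0}]'

```text
time: 4.7
tool_pos: [0.488, 0.1238, 0.1524]
ee_rot: [-3.139, -0.017, 3.135]
wrist_force: [0.2, -0.3, -0.6]
width: 0.0006
```

```bash
python3 - <<'E'
from h import *
p,d=snapshot("side");save("side2",cv2.resize(p[180:360,180:420],(800,600)));print(get_obs()["wrist_force"])
E
```

```text
[-0.47615939  0.06248118  0.12327406]
```

View pics/side2.png

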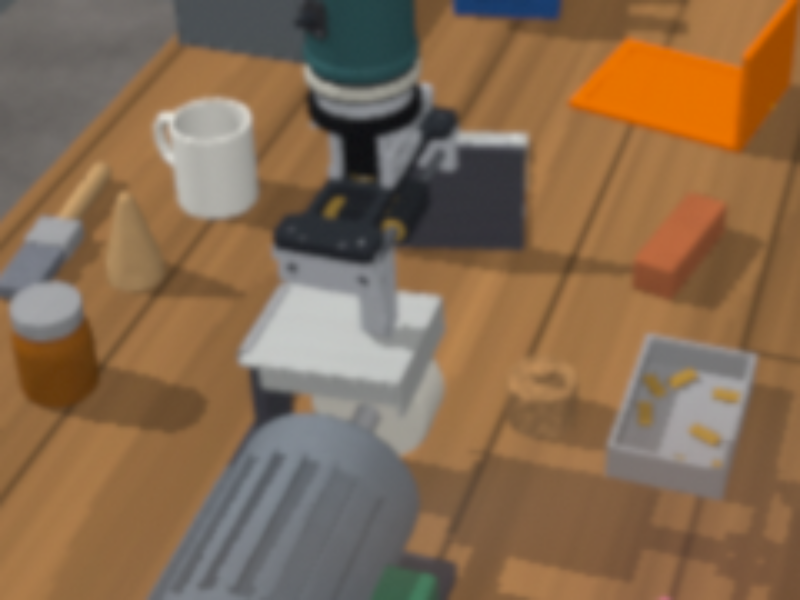

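The hood is following and is almost level in crop view (345,340). I'll press it onto its stop.

step_arm --steps '[{"jaw": 0,"tx": 0,"ty": 0,"tz": 0.004,"ax": 0,"ay": 0,"az": 0},{"jaw": 0,"tx": 0,"ty": 0,"tz": 0.007,"ax": 0,"ay": 0,"az": 0},{"jaw": 0,"tx": 0,"ty": 0,"tz": 0.009,"ax": 0,"ay": 0,"az": 0},{"jaw": 0,"tx": 0,"ty": 0,"tz": 0.01,"ax": 0,"ay": 0,"az": 0},{"jaw": 0,"tx": 0,"ty": 0,"tz": 0.01,"ax": 0,"ay": 0,"az": 0}]'

```text
time: 5.25
tool_pos: [0.4886, 0.1239, 0.1442]
ee_rot: [-3.139, -0.014, 3.135]
wrist_force: [-1.6, -0.7, 5.0]
width: 0.0006
```

step_arm --steps '[{"jaw": 0,"tx": 0,"ty": 0,"tz": 0.004,"ax": 0,"ay": 0,"az": 0},{"jaw": 0,"tx": 0,"ty": 0,"tz": 0.004,"ax": 0,"ay": 0,"az": 0}]'

```text
time: 5.45
tool_pos: [0.4886, 0.1239, 0.144]
ee_rot: [-3.139, -0.012, 3.135]
wrist_force: [-6.3, -1.2, 14.2]
width: 0.0008
```

step_arm --steps '[{"jaw": 0,"tx": 0,"ty": 0,"tz": -0.05,"ax": 0,"ay": 0,"az": 0},{"jaw": 0,"tx": 0,"ty": 0,"tz": -0.1,"ax": 0,"ay": 0,"az": 0},{"jaw": 0,"tx": 0,"ty": 0,"tz": -0.15,"ax": 0,"ay": 0,"az": 0.14},{"jaw": 0,"tx": 0,"ty": -0.03,"tz": -0.17,"ax": 0,"ay": 0,"az": 0.28},{"jaw": 0,"tx": -0.01,"ty": -0.08,"tz": -0.17,"ax": 0,"ay": 0,"az": 0.42},{"jaw": 0,"tx": -0.02,"ty": -0.13,"tz": -0.17,"ax": 0,"ay": 0,"az": 0.56},{"jaw": 0,"tx": -0.03,"ty": -0.18,"tz": -0.17,"ax": 0,"ay": 0,"az": 0.7},{"jaw": 0,"tx": -0.04,"ty": -0.22,"tz": -0.17,"ax": 0,"ay": 0,"az": 0.84}]'

```text
time: 6.25
tool_pos: [0.5294, -0.0982, 0.3138]
ee_rot: [-3.131, -0.006, 2.289]
wrist_force: [-0.4, 1.0, 0.2]
width: 0.0001
```

```bash
python3 - <<'E'
from h import *
from scipy.spatial.transform import Rotation as T
o=get_obs();R=T.from_euler('xyz',o["ee_rot"])
tgt=np.array([.549,-.1976,.30]);Rt=T.from_euler('xyz',[np.pi,0,1.834])
print(o["tool_pos"],o["ee_rot"],R.inv().apply(tgt-o["tool_pos"]),(R.inv()*Rt).as_rotvec())
E
```

```text
[ 0.52939849 -0.09824634  0.31378674] [-3.13075855 -0.00612797  2.28901169] [-0.0877929  -0.0504728   0.01379663] [-0.01204065 -0.00355701  0.45503897]
```

step_arm --steps '[{"jaw": 0,"tx": -0.04,"ty": -0.025,"tz": 0,"ax": 0,"ay": 0,"az": 0.14},{"jaw": 0,"tx": -0.088,"ty": -0.05,"tz": 0.014,"ax": -0.012,"ay": -0.004,"az": 0.28},{"jaw": 0,"tx": -0.088,"ty": -0.05,"tz": 0.014,"ax": -0.012,"ay": -0.004,"az": 0.455},{"jaw": 0,"tx": -0.088,"ty": -0.05,"tz": 0.014,"ax": -0.012,"ay": -0.004,"az": 0.455},{"jaw": 0,"tx": -0.088,"ty": -0.05,"tz": 0.014,"ax": -0.012,"ay": -0.004,"az": 0.455}]'

```text
time: 6.75
tool_pos: [0.5495, -0.1972, 0.2996]
ee_rot: [-3.141, -0.0, 1.836]
wrist_force: [-0.8, -0.1, 0.1]
width: 0.0005
```

```bash
python3 - <<'E'
from h import *
p,d=snapshot("side")
s=silhouettes("side","hood")
m=s[0]["pixels"]&(d>0);v,u=np.nonzero(m);w=world("side",d,u,v);w=w[(w[:,2]>.12)&(w[:,2]<.16)]
print(s[0]["confidence"],s[0]["rect"])
f=w[(w[:,0]>.46)&(w[:,0]<.58)&(w[:,2]>.13)];A=np.c_[f[:,:2],np.ones(len(f))]
for _ in range(4):
    c=np.linalg.lstsq(A,f[:,2],rcond=None)[0];r=f[:,2]-A@c;k=abs(r)<max(.0025,r.std());f=f[k];A=A[k]
print("plane",c,len(f),f.min(0),f.max(0)); o=get_obs();print(o["tool_pos"],o["ee_rot"])
E
```

```text
0.74 [255.8, 263.8, 312.5, 308.1]
plane [ 0.00518002 -0.00690877  0.13552208] 1180 [0.46001849 0.07171806 0.13439098] [0.57960458 0.17466599 0.14010725]
[ 0.54964723 -0.19640072  0.30052549] [3.14057704e+00 9.67204135e-04 1.83761089e+00]
```

The hood is level: the fitted plane slopes about 0.005 rad. Next I'll descend behind the foot plate.

step_arm --steps '[{"jaw": 0,"tx": 0,"ty": 0,"tz": 0.05,"ax": 0,"ay": 0,"az": 0},{"jaw": 0,"tx": 0,"ty": 0,"tz": 0.1,"ax": 0,"ay": 0,"az": 0},{"jaw": 0,"tx": 0,"ty": 0,"tz": 0.15,"ax": 0,"ay": 0,"az": 0},{"jaw": 0,"tx": 0,"ty": 0,"tz": 0.185,"ax": 0,"ay": 0,"az": 0},{"jaw": 0,"tx": 0,"ty": 0,"tz": 0.195,"ax": 0,"ay": 0,"az": 0},{"jaw": 0,"tx": 0,"ty": 0,"tz": 0.195,"ax": 0,"ay": 0,"az": 0}]'

```text
time: 7.45
tool_pos: [0.5494, -0.1953, 0.1047]
ee_rot: [-3.141, -0.001, 1.84]
wrist_force: [0.9, 0.4, -0.1]
width: 0.0006
```

step_arm --steps '[{"jaw": 0,"tx": 0.008,"ty": 0,"tz": 0,"ax": 0,"ay": 0,"az": 0},{"jaw": 0,"tx": 0.013,"ty": 0,"tz": 0,"ax": 0,"ay": 0,"az": 0},{"jaw": 0,"tx": 0.018,"ty": 0,"tz": 0,"ax": 0,"ay": 0,"az": 0},{"jaw": 0,"tx": 0.023,"ty": 0,"tz": 0,"ax": 0,"ay": 0,"az": 0},{"jaw": 0,"tx": 0.028,"ty": 0,"tz": 0,"ax": 0,"ay": 0,"az": 0},{"jaw": 0,"tx": 0.033,"ty": 0,"tz": 0.001,"ax": 0,"ay": 0,"az": 0},{"jaw": 0,"tx": 0.038,"ty": 0,"tz": 0.001,"ax": 0,"ay": 0,"az": 0}]'

```text
time: 8.15
tool_pos: [0.539, -0.1581, 0.1035]
ee_rot: [-3.141, -0.001, 1.84]
wrist_force: [1.0, -1.0, 0.2]
width: 0.0006
```

```bash
python3 - <<'E'
from h import *
p,d=snapshot("side");save("side3",cv2.resize(p[160:310,220:420],(800,600)))
p,d=snapshot("top")
v,u=np.mgrid[165:260,320:450];v=v.ravel();u=u.ravel();w=world("top",d,u,v)
# panel edges not under the arm: profile along push axis
H=np.array([.541,-.1676]);a=np.array([-.26,.966]);b=np.array([.966,.26])
s=(w[:,:2]-H)@a;t=(w[:,:2]-H)@b
for lo,hi in((-.07,-.05),(.05,.07)):
  k=(t>lo)&(t<hi)&(w[:,2]>.006)
  for q in np.arange(-.2,.1,.02):
    m=k&(s>q)&(s<q+.02)
    if m.sum(): print(lo,round(q+.01,2),np.round(np.median(w[m,2]),3))
E
```

```text
-0.07 -0.17 0.056
-0.07 -0.15 0.05
-0.07 -0.13 0.043
-0.07 -0.11 0.038
-0.07 -0.09 0.032
-0.07 -0.07 0.026
-0.07 -0.05 0.022
-0.07 -0.03 0.471
-0.07 -0.01 0.49
-0.07 0.01 0.421
-0.07 0.03 0.234
-0.07 0.05 0.234
-0.07 0.11 0.487
0.05 -0.17 0.056
0.05 -0.15 0.052
0.05 0.03 0.104
```

View pics/side3.png

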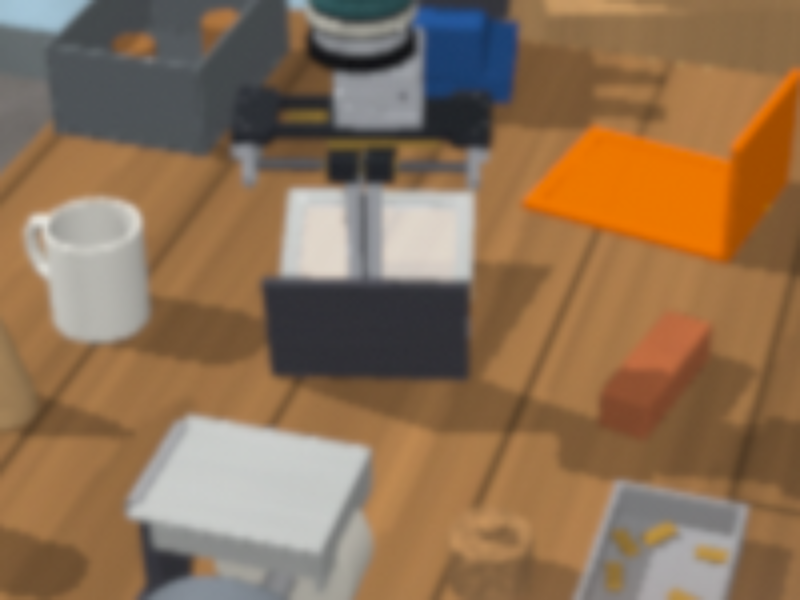

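The screen is tipping cleanly: the panel slope is about 16°, as planned, and the foot is centred on the finger. I'll continue.

step_arm --steps '[{"jaw": 0,"tx": 0.007,"ty": 0,"tz": 0.001,"ax": 0,"ay": 0,"az": 0},{"jaw": 0,"tx": 0.013,"ty": 0,"tz": 0.003,"ax": 0,"ay": 0,"az": 0},{"jaw": 0,"tx": 0.019,"ty": 0,"tz": 0.006,"ax": 0,"ay": 0,"az": 0},{"jaw": 0,"tx": 0.024,"ty": 0,"tz": 0.008,"ax": 0,"ay": 0,"az": 0},{"jaw": 0,"tx": 0.029,"ty": 0,"tz": 0.01,"ax": 0,"ay": 0,"az": 0},{"jaw": 0,"tx": 0.034,"ty": 0,"tz": 0.013,"ax": 0,"ay": 0,"az": 0},{"jaw": 0,"tx": 0.039,"ty": 0,"tz": 0.016,"ax": 0,"ay": 0,"az": 0}]'

```text
time: 8.95
tool_pos: [0.5281, -0.1196, 0.087]
ee_rot: [-3.14, -0.002, 1.841]
wrist_force: [1.1, -0.9, 0.4]
width: 0.0007
```

step_arm --steps '[{"jaw": 0,"tx": 0.003,"ty": 0,"tz": 0.002,"ax": 0,"ay": 0,"az": 0},{"jaw": 0,"tx": 0.006,"ty": 0,"tz": 0.005,"ax": 0,"ay": 0,"az": 0},{"jaw": 0,"tx": 0.009,"ty": 0,"tz": 0.008,"ax": 0,"ay": 0,"az": 0},{"jaw": 0,"tx": 0.012,"ty": 0,"tz": 0.011,"ax": 0,"ay": 0,"az": 0},{"jaw": 0,"tx": 0.012,"ty": 0,"tz": 0.011,"ax": 0,"ay": 0,"az": 0},{"jaw": 0,"tx": 0.012,"ty": 0,"tz": 0.011,"ax": 0,"ay": 0,"az": 0}]'

```text
time: 9.55
tool_pos: [0.5249, -0.108, 0.076]
ee_rot: [-3.14, -0.002, 1.841]
wrist_force: [-0.1, -0.4, 0.7]
width: 0.0005
```

```bash
python3 - <<'E'
from h import *
p,d=snapshot("side");save("side4",cv2.resize(p[160:310,220:420],(800,600)))
E
```

```text
(no output)
```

View pics/side4.png

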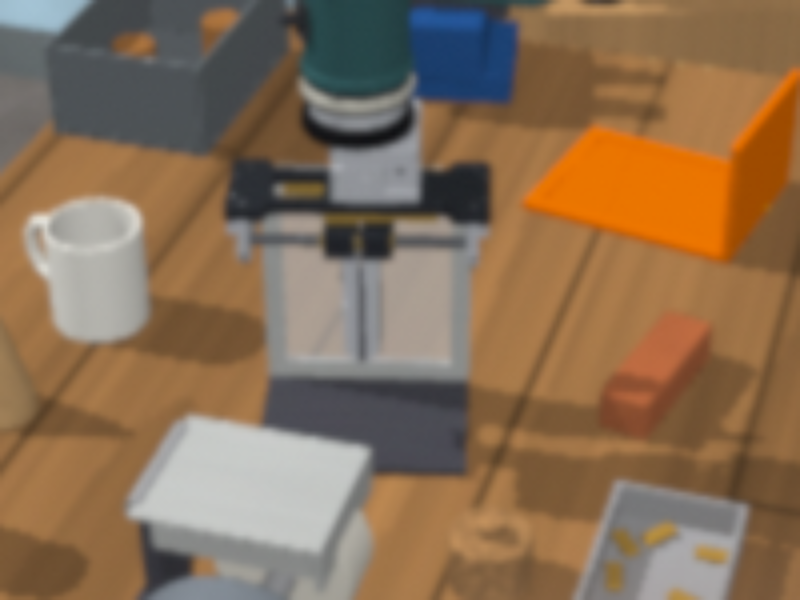

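The screen now stands on its foot, at about (365,350) in the crop, with the finger in front of the panel. I'll move away from the panel, then up.

step_arm --steps '[{"jaw": 0,"tx": 0.01,"ty": 0,"tz": 0,"ax": 0,"ay": 0,"az": 0},{"jaw": 0,"tx": 0.025,"ty": 0,"tz": -0.01,"ax": 0,"ay": 0,"az": 0},{"jaw": 0,"tx": 0.035,"ty": 0,"tz": -0.05,"ax": 0,"ay": 0,"az": 0},{"jaw": 0,"tx": 0.035,"ty": 0,"tz": -0.1,"ax": 0,"ay": 0,"az": 0},{"jaw": 0,"tx": 0.035,"ty": 0,"tz": -0.15,"ax": 0,"ay": 0,"az": 0},{"jaw": 0,"tx": 0.035,"ty": 0,"tz": -0.2,"ax": 0,"ay": 0,"az": 0},{"jaw": 0,"tx": 0.035,"ty": 0,"tz": -0.25,"ax": 0,"ay": 0,"az": 0},{"jaw": 0,"tx": 0.035,"ty": 0,"tz": -0.27,"ax": 0,"ay": 0,"az": 0}]'

```text
time: 10.4
tool_pos: [0.5166, -0.0736, 0.3538]
ee_rot: [3.134, 0.003, 1.842]
wrist_force: [0.7, 0.1, -0.4]
width: 0.0008
```

```bash
python3 - <<'E'
from h import *
p,d=snapshot("side");save("side5",p)
H=np.array([.541,-.1676]);a=np.array([-.26,.966]);b=np.array([.966,.26])
v,u=np.mgrid[170:300,270:350];v=v.ravel();u=u.ravel();k=d[v,u]>0;w=world("side",d,u[k],v[k])
s=(w[:,:2]-H)@a;t=(w[:,:2]-H)@b
m=(abs(t)<.08)&(s>-.03)&(s<.03)&(w[:,2]>.02)&(w[:,2]<.2)
c=np.polyfit(w[m,2],s[m],1);r=s[m]-np.polyval(c,w[m,2]);print("panel tilt, s at z=0",c,r.std(),"top z",w[m,2].max(),"t range",t[m].min(),t[m].max())
f=(abs(t)<.06)&(s>.02)&(s<.1)&(w[:,2]<.03);print("foot z",np.median(w[f,2]),np.std(w[f,2]))
for q in("bar","spare_wheel","jar","felt_cone","mug","hood"):
    for x in silhouettes("side",q)[:1]:
        vv,uu=np.nonzero(x["pixels"]&(d>0));ww=world("side",d,uu,vv);print(q,round(x["confidence"],2),np.median(ww,0).round(3))
print(get_obs()["tool_pos"])
E
```

```text
panel tilt, s at z=0 [-4.08366932e-05  6.56373961e-03] 0.002676088408485666 top z 0.19251228470618065 t range -0.07609000256431811 0.07401722063654961
foot z 0.009429854597713616 0.001951977916583608
bar 0.74 [ 0.329 -0.196  0.035]
spare_wheel 0.96 [0.391 0.034 0.039]
felt_cone 0.6 [ 0.78  -0.041  0.034]
mug 0.93 [ 0.766 -0.166  0.056]
hood 0.79 [0.512 0.136 0.137]
[ 0.51542487 -0.07427947  0.34357433]
```

View pics/side5.png

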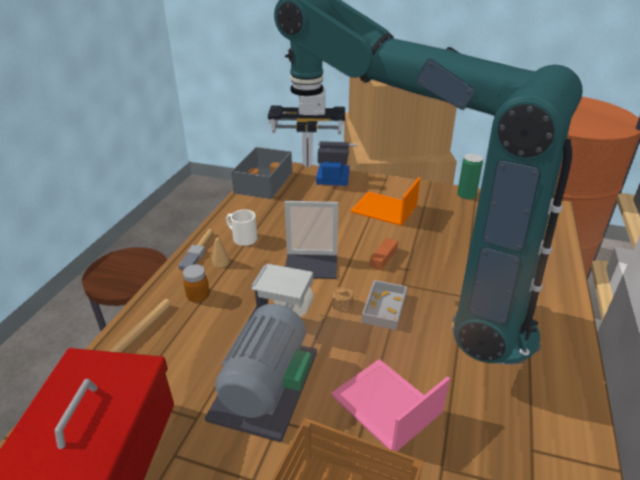

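The screen stands upright at (312,235), the hood is down at (283,283), the arm is clear, and the other things are in place. I'll hand in the job.

```bash
python3 -c "
from bench import *
print(close_job())"
```

```text
the job is handed in; nothing more can be done
None
```

I pushed the hood down onto its stop and tipped the screen up onto its foot, using only the closed fingers, then handed the job in at about 10.8 s on the robot's clock. No verdict was reported.

My last checks, from the side camera:
- **Screen:** the panel is within about 0.001 rad of vertical, its top is about 0.19 m up, and its heel is within about 1 mm (along the push) of where it lay.
- **Hood:** the fitted plane slopes about 0.005 rad. The hood stopped moving under 14 N.
- **Other things:** the spare wheel and felt cone measured the same as at the start, and the mug within about 1 cm.
    - **Bar:** it was not detected by the side camera at the start, so its reading can only be set against the top view. The two differ by about 2 cm, but the arm never came near it.
    - **Jar:** the network missed it in the last check, but it is visible at its original place in the picture.
- **Robot:** the arm was clear and touching nothing.

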